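# Find and open the unlocked flap of the used-parts box

## Task

Three of the four identical steel flaps in the lid of the used-parts box are locked and one is not. Press each flap slowly and gently near its front or back edge to find the one that rocks, then push that flap open until it stands upright on its edge, and leave it standing so with the other three shut. Do not lift or shift any of the loose parts and tools on the box and bench.

Things in the scene. Friction and masses are not known exactly. Their poses are not given: they have to be found in the camera images.
- dropbox: painted used-parts drop box fixed to the bench: 190 mm deep (x), 530 wide (y), 100 tall; origin under its centre, x away from the robot, z up. Its lid has four openings, 106 x 86 mm, 125 mm apart along y, each filled by a flap over a bay 94 mm deep. The flat lid goes on 42 mm in front of and behind the openings; bridges between them are 39 mm wide
- flap1_mid (a point): centre of the top face of the leftmost (+y) flap, at y = +187.5 mm, z = 100 mm in the box's frame when shut. The flap is a plain steel plate 100 mm (x) by 80 mm (y) by 8 mm, flush with the lid when shut; axes as the box's, tilting with the flap.
- flap1 (a joint): tilt of the leftmost (+y) flap about a pivot along y through the plate's middle, rad: 0 shut, positive = back (+x) edge down and front edge up, negative the reverse; stops at +-1.5 (upright). If unlocked (one of the four, any) it is balanced, turns at 0.08 N m (2 to 3 N at 35 mm from the pivot) and stays where left; if locked from beneath it is rigid (gives under 0.05 rad): touch it slowly.
- flap2_mid (a point): centre of the top face of the second from the left flap, at y = +62.5 mm, z = 100 mm in the box's frame when shut. The flap is a plain steel plate 100 mm (x) by 80 mm (y) by 8 mm, flush with the lid when shut; axes as the box's, tilting with the flap.
- flap2 (a joint): tilt of the second from the left flap about a pivot along y through the plate's middle, rad: 0 shut, positive = back (+x) edge down and front edge up, negative the reverse; stops at +-1.5 (upright). If unlocked (one of the four, any) it is balanced, turns at 0.08 N m (2 to 3 N at 35 mm from the pivot) and stays where left; if locked from beneath it is rigid (gives under 0.05 rad): touch it slowly.
- flap3_mid (a point): centre of the top face of the third from the left flap, at y = -62.5 mm, z = 100 mm in the box's frame when shut. The flap is a plain steel plate 100 mm (x) by 80 mm (y) by 8 mm, flush with the lid when shut; axes as the box's, tilting with the flap.
- flap3 (a joint): tilt of the third from the left flap about a pivot along y through the plate's middle, rad: 0 shut, positive = back (+x) edge down and front edge up, negative the reverse; stops at +-1.5 (upright). If unlocked (one of the four, any) it is balanced, turns at 0.08 N m (2 to 3 N at 35 mm from the pivot) and stays where left; if locked from beneath it is rigid (gives under 0.05 rad): touch it slowly.
- flap4_mid (a point): centre of the top face of the rightmost (-y) flap, at y = -187.5 mm, z = 100 mm in the box's frame when shut. The flap is a plain steel plate 100 mm (x) by 80 mm (y) by 8 mm, flush with the lid when shut; axes as the box's, tilting with the flap.
- flap4 (a joint): tilt of the rightmost (-y) flap about a pivot along y through the plate's middle, rad: 0 shut, positive = back (+x) edge down and front edge up, negative the reverse; stops at +-1.5 (upright). If unlocked (one of the four, any) it is balanced, turns at 0.08 N m (2 to 3 N at 35 mm from the pivot) and stays where left; if locked from beneath it is rigid (gives under 0.05 rad): touch it slowly.
- bearing: steel bearing ring, 36 mm across, 14 mm tall, lying on the lid between flap1 and flap2; loose, to be left alone; origin at the centre of its underside
- nut: dark steel hexagon nut, about 35 mm across, 14 mm tall, lying on the lid between flap2 and flap3; loose, to be left alone; origin at the centre of its underside
- bush: brass flanged bush, flange 34 mm across, 26 mm tall, standing on the lid between flap3 and flap4; loose, to be left alone; origin at the centre of its underside
- mallet: hammer, 260 mm long, 26 mm thick, head to its +x, lying on the bench beyond the box; loose, to be left alone; origin under its middle
- oil: black oil bottle, 60 mm across, 160 mm tall, standing on the bench at the left of the box; loose, to be left alone; origin at the centre of its underside
- gear: steel gear wheel with hub, about 105 mm across, 50 mm tall, lying on the bench at the right of the box; loose, to be left alone; origin at the centre of its underside
- driver: screwdriver, 200 mm long along its x, 26 mm thick, lying on the bench to the right of the robot, nearer than the box; loose, to be left alone; origin under its middle

How it is judged:
By the outcome, as a careful person would: the job done as asked, in the order asked, and still so for the second after the job is handed in, with the robot touching nothing.
It also fails if it takes over 51 s, if anything falls off the work surface, if the arm or the gripper's body presses on something with over 40 N, if the wrist force passes 120 N, or if a joint passes its speed limit or range.

## Robot

A 6-joint arm with a two-finger parallel gripper is mounted at the origin on the work surface. World frame = base frame: x ahead of the robot, y to its left, z up, the work surface at z = 0. Lengths are in m, angles in rad, forces in N, time in s.
With the tool pointing down it reaches from about 0.375 to 0.9 m from the base axis. Payload 3.1 kg.
Tool frame: the origin (TCP) lies at the centre of the arm's flange, where the gripper is bolted on; the fingertips stand robot.tip_extent ahead of it and the grasp point (between the pads) lies 164 mm ahead of it (robot.tip_extent is the distance from the TCP to the fingertips, in m); z points along the fingers, y is the line along which they close (so a half turn about z gives the same grasp; the last joint's range is limited). The gripper opens to 87 mm and grips with 3 to 60 N. Pads are 19 mm wide; open, the fingers measure 117 mm over their backs; the gripper's body (75 mm by 190 mm) begins 51 mm behind the grasp point.
Start: joints at [-1.401, 0.527, 1.433, -0, 1.181, -0.178], TCP at [0.213, -0.588, 0.405] pointing down, gripper open.
Joint ranges: [-3.08, 3.08], [-0.75, 2.2], [0.22, 2.44], [-1.43, 4.57], [0, 2.65], [-2.85, 2.85]. Speed limits (rad/s): [2.79, 2.79, 3.14, 3.14, 3.14, 3.14].

## Interface

Orientations are given as a unit quaternion [x, y, z, w].
In Python, from rig import get_obs, camera, hand_in, cut_out, robot gives the robot as it stands.
- The arm moves only by the tool step_arm, never from a script. Its argument "rows" is a list of rows, each a list of 6 numbers: the shift along the world's x, y, z in m, then the turn, a rotation vector about the world's x, y, z in degrees. A call has 1 to 12 rows; each row shifts and turns the commanded pose from where the row before left it; what a row does not reach is not made up. A row lasts 1/8 s, in which the tool goes at most 62.5 mm and 10.7 degrees, less where a joint would pass 70% of its speed; a pose out of reach is approached as far as the arm can. A call is refused whole if a number of a shift passes 0.0625 or a number of a turn 10.7, either way. A call with a gripper value outside its range is refused whole. "jaw" is the finger opening in m, from 0 to 0.087, set as the call begins (left out, the last holds). The fingers move at their own pace and stop on an object; "squeeze" is the grip in N (left out, the last holds). Time passes only in rows, so rows that do not move let the fingers close. It gives the time, the measured TCP pose, the force, the opening and the grip force at its end, in the units of the state.
- get_obs(): the state, without advancing time (a new reading comes with each control period).
- camera(name): name is "side" or "top"; returns a dict with "pixels" (400x640x3 uint8, blue, green, red), "depth" (400x640 float32, m along the optical axis (not along the pixel's ray), 0 where there is no reading), "fov_y" (degrees; the focal length in pixels is half the picture's height over the tangent of half this angle, whatever the lens; pixels are square), "cx", "cy" (the principal point, pixels), "k1" (the pictures are not rectified: a ray, as slopes to the right and down, at radius r is drawn at 1 + k1 r^2 times it, then the intrinsics apply), "extrinsics" (4x4, takes a point from camera to world coordinates). Camera axes: x right, y up, looking along -z (the intrinsics and any distortion apply to the point x, -y, -z); pixel columns grow to the right and rows downward; lengths in m; the calibration is good to about 2 mm. A picture is of the moment at which its call begins.
- hand_in(): hands the job in; it is judged then, once.
Trained networks look in the newest picture that a camera, given by its name, has taken for a name from the list of things; names that differ only in an ending like _2 or _b are one class to them, and where a whole thing is asked for, a point or a joint stands for the part that bears it (a point fixed in the world has none). Each returns a list of dicts, best first, with "confidence" (0 to 1); they miss things now and then, are a little off and sometimes report something else, mostly with a low value. They report only what shows in the picture. A call takes as long as a camera call.
- cut_out(label, camera): "region" (400x640 bool, what is visible of it) and "extent" ([centre column, centre row, width, height] in pixels, round what is visible of it).
The state is a dict: "time": time; "q": joint angles; "joint_velocities": joint speeds; "joint_torque": joint torques, N m; "position": TCP position; "tool_rot": TCP orientation; "ft_force": force on the tool from outside, world axes, zero at the start; "moment": the same for the moment, N m; "grip_width": finger opening in m; "grip_force": force on a finger pad.
Only numpy, scipy, OpenCV 4.12 (cv2) and the standard library are available. Lean on these libraries where they do the work, as an engineer would, in place of code of your own. Each camera call takes 0.05 s, during which the arm holds its last target. There are 200 camera calls.

## Working session

There is one attempt and no reset: what is moved stays moved. The work goes in short steps, Python scripts to look and compute and a tool call to move; the robot and the scene stay as the last step left them, time stands still between calls to the robot, and variables do not carry over. Pictures are saved under pics/ and viewed, at most 10 in all, crops included, and the job is handed in when it is done.

Besides the shell and the picture viewer there is one more tool, called after "Call:" by a JSON object that holds its "op" and its "data", one argument or row to a line. step_arm: Moves the arm, as the interface text tells. Its arguments: {"type":"object","properties":{"rows":{"type":"array"},"jaw":{"type":"number"},"squeeze":{"type":"number"}},"required":["rows"]}

```bash
mkdir -p pics
cat > h.py <<'E'
import numpy as np, cv2
from rig import get_obs, camera, hand_in, cut_out, robot
def world(c, uv, depth=None):
    """pixels (N,2) -> world using the depth image"""
    uv=np.atleast_2d(np.asarray(uv,float)); f=200/np.tan(np.radians(c["fov_y"])/2)
    K=np.array([[f,0,c["cx"]],[0,f,c["cy"]],[0,0,1]])
    n=cv2.undistortPoints(uv.reshape(-1,1,2),K,np.array([c["k1"],0,0,0.])).reshape(-1,2)
    d=c["depth"][uv[:,1].astype(int),uv[:,0].astype(int)] if depth is None else depth
    p=np.c_[n[:,0]*d,-n[:,1]*d,-d,np.ones(len(n))]
    return (p@np.array(c["extrinsics"]).T)[:,:3], d
E
python3 - <<'E'
from h import *
o=get_obs(); print({k:np.round(v,3) for k,v in o.items()}); print(robot.tip_extent)
for n in ("top","side"):
    c=camera(n); cv2.imwrite(f"pics/{n}0.png",c["pixels"])
    print(n,c["fov_y"],c["cx"],c["cy"],c["k1"],np.round(c["extrinsics"],3).tolist())
    for l in ["dropbox","flap1","flap2","flap3","flap4","bearing","nut","bush","oil","gear","mallet","driver"]:
        for r in cut_out(l,n)[:4 if l=="flap1" else 1]:
            v,u=np.nonzero(r["region"]); P,d=world(c,np.c_[u,v]); P=P[d>0]
            if len(P): print(l,round(r["confidence"],2),np.round(r["extent"]),np.round(np.median(P,0),3),np.round(np.percentile(P,2,0),3),np.round(np.percentile(P,98,0),3))
E
```

```text
{'time': np.float64(0.0), 'q': array([-1.401,  0.528,  1.434, -0.   ,  1.181, -0.178]), 'joint_velocities': array([-0.   ,  0.001, -0.   ,  0.   , -0.   ,  0.   ]), 'joint_torque': array([ 1.0000e-03, -4.4004e+01, -1.7659e+01,  6.3000e-02,  5.8000e-02,
       -0.0000e+00]), 'position': array([ 0.213, -0.587,  0.404]), 'tool_rot': array([ 0.985,  0.173, -0.   , -0.001]), 'ft_force': array([ 0.619, -0.061,  0.236]), 'moment': array([ 0.064,  0.023, -0.05 ]), 'grip_force': np.float64(0.0), 'grip_width': np.float64(0.087)}
0.1822
top 54.44040406591852 321.4392185021111 201.75532142644678 -0.039842162336096616 [[0.027, 0.996, -0.087, 0.452], [-0.999, 0.026, -0.023, -0.04], [-0.021, 0.088, 0.996, 1.269], [0.0, 0.0, 0.0, 1.0]]
dropbox 0.67 [302. 216. 178.  65.] [0.512 0.041 0.099] [ 0.422 -0.211  0.006] [0.604 0.299 0.104]
flap1 0.95 [242. 215.  27.  34.] [0.51  0.231 0.099] [0.462 0.192 0.093] [0.558 0.271 0.104]
flap1 0.94 [283. 215.  30.  34.] [0.513 0.106 0.099] [0.462 0.067 0.004] [0.56  0.146 0.104]
flap1 0.83 [321. 214.  22.  34.] [ 0.515 -0.018  0.099] [ 0.469 -0.056  0.095] [0.562 
[... 1813 characters left out ...]
 0.066 0.097] [0.557 0.147 0.104]
flap3 0.83 [297. 234.  48.  25.] [0.504 0.107 0.1  ] [0.459 0.066 0.097] [0.557 0.147 0.104]
flap4 0.83 [297. 234.  48.  25.] [0.504 0.107 0.1  ] [0.459 0.066 0.097] [0.557 0.147 0.104]
nut 0.53 [302. 217.  19.   9.] [0.527 0.051 0.113] [0.514 0.031 0.101] [0.544 0.061 0.117]
bush 0.42 [331. 194.  15.  10.] [ 0.501 -0.073  0.112] [ 0.49  -0.093  0.102] [ 0.516 -0.064  0.128]
oil 0.91 [206. 330.  32.  65.] [0.529 0.486 0.086] [0.513 0.455 0.005] [0.558 0.502 0.161]
gear 0.79 [365. 156.  29.  21.] [ 0.565 -0.487  0.029] [ 0.522 -0.559 -0.   ] [ 0.625 -0.454  0.052]
mallet 0.58 [216. 231.  69.  52.] [0.768 0.156 0.022] [ 0.738 -0.021  0.004] [0.821 0.221 0.029]
```

View pics/top0.png

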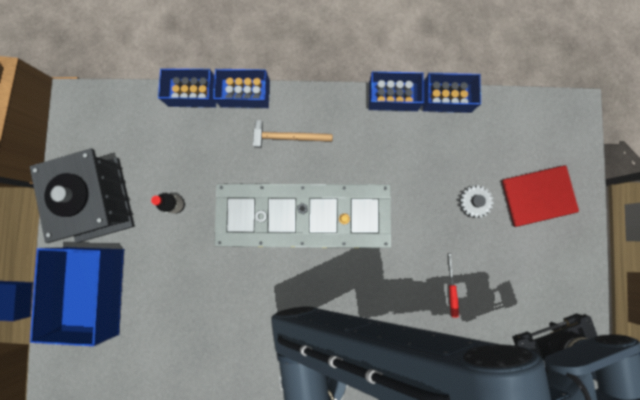

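View pics/side0.png

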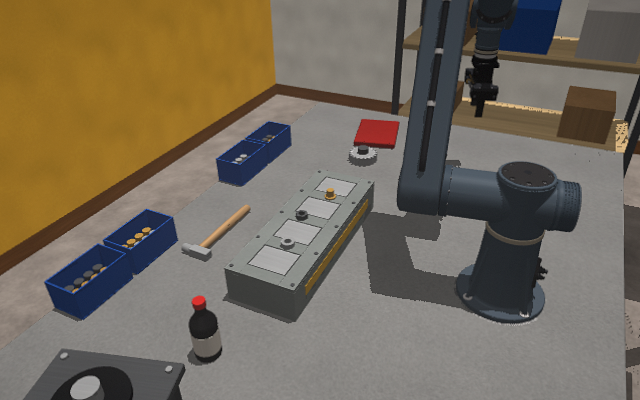

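Call:
{"op": "step_arm", "data": {
  "rows": [
    [0.0283,0.0371,-0.006,0,0,-1.6],
    [0.0283,0.0371,-0.006,0,0,-1.6],
    [0.0283,0.0371,-0.006,0,0,-1.6],
    [0.0283,0.0371,-0.006,0,0,-1.6],
    [0.0283,0.0371,-0.006,0,0,-1.6],
    [0.0283,0.0371,-0.006,0,0,-1.6],
    [0.0283,0.0371,-0.006,0,0,-1.6],
    [0.0283,0.0371,-0.006,0,0,-1.6],
    [0.0283,0.0371,-0.006,0,0,-1.6],
    [0.0283,0.0371,-0.006,0,0,-1.6],
    [0.0283,0.0371,-0.006,0,0,-1.6],
    [0.0283,0.0371,-0.006,0,0,-1.6]
  ],
  "jaw": 0,
  "squeeze": 10
}}

```text
time: 2.8
position: [0.5536, -0.1411, 0.3327]
tool_rot: [1.0, 0.006, 0.0, 0.0]
ft_force: [1.0, -0.9, 0.1]
grip_width: 0.0004
grip_force: 0.0
```

Call:
{"op": "step_arm", "data": {
  "rows": [
    [0,0,-0.012,0,0,0],
    [0,0,-0.012,0,0,0],
    [0,0,-0.012,0,0,0],
    [0,0,-0.006,0,0,0],
    [0,0,-0.003,0,0,0],
    [0,0,-0.001,0,0,0],
    [0,0,-0.001,0,0,0]
  ]
}}

```text
time: 3.68
position: [0.5527, -0.1425, 0.286]
tool_rot: [1.0, 0.006, 0.0, 0.0]
ft_force: [-0.2, 0.8, -0.2]
grip_width: 0.0005
grip_force: 0.0
```

Call:
{"op": "step_arm", "data": {
  "rows": [
    [0,0,-0.001,0,0,0],
    [0,0,-0.001,0,0,0],
    [0,0,-0.001,0,0,0]
  ]
}}

```text
time: 4.05
position: [0.5527, -0.1423, 0.2828]
tool_rot: [1.0, 0.006, 0.0, 0.0]
ft_force: [-0.2, -0.1, 0.2]
grip_width: 0.0005
grip_force: 0.0
```

Tip at ≈0.1006, just above the lid.

Call:
{"op": "step_arm", "data": {
  "rows": [
    [0,0,-0.001,0,0,0],
    [0,0,-0.0005,0,0,0],
    [0,0,-0.0005,0,0,0]
  ]
}}

```text
time: 4.42
position: [0.5527, -0.1423, 0.2821]
tool_rot: [1.0, 0.006, 0.0, 0.0]
ft_force: [-3.6, 0.8, 11.5]
grip_width: -0.0001
grip_force: 5.8
```

Call:
{"op": "step_arm", "data": {
  "rows": [
    [0,0,0.006,0,0,0],
    [0,0,0.03,0,0,0],
    [-0.003,0.042,0,0,0,0],
    [-0.003,0.042,0,0,0,0],
    [-0.003,0.041,0,0,0,0],
    [0,0,-0.012,0,0,0],
    [0,0,-0.012,0,0,0],
    [0,0,-0.005,0,0,0],
    [0,0,-0.003,0,0,0],
    [0,0,-0.001,0,0,0],
    [0,0,0,0,0,0]
  ]
}}

```text
time: 5.8
position: [0.5438, -0.0177, 0.2839]
tool_rot: [1.0, 0.006, 0.0, 0.0]
ft_force: [0.4, -0.9, 0.2]
grip_width: 0.0003
grip_force: 0.0
```

Call:
{"op": "step_arm", "data": {
  "rows": [
    [0,0,-0.001,0,0,0],
    [0,0,-0.001,0,0,0],
    [0,0,-0.0005,0,0,0],
    [0,0,-0.0005,0,0,0]
  ]
}}

```text
time: 6.3
position: [0.5438, -0.0173, 0.2822]
tool_rot: [1.0, 0.007, 0.0, 0.0]
ft_force: [-3.3, -0.6, 11.3]
grip_width: 0.0006
grip_force: 6.1
```

Call:
{"op": "step_arm", "data": {
  "rows": [
    [0,0,0.006,0,0,0],
    [0,0,0.03,0,0,0],
    [-0.001,0.042,0,0,0,0],
    [-0.001,0.041,0,0,0,0],
    [-0.001,0.041,0,0,0,0],
    [0,0,-0.012,0,0,0],
    [0,0,-0.012,0,0,0],
    [0,0,-0.005,0,0,0],
    [0,0,-0.003,0,0,0],
    [0,0,-0.001,0,0,0],
    [0,0,0,0,0,0]
  ]
}}

```text
time: 7.68
position: [0.5408, 0.1063, 0.2839]
tool_rot: [1.0, 0.006, 0.0, 0.0]
ft_force: [0.6, -0.9, -0.7]
grip_width: 0.0003
grip_force: 0.0
```

Call:
{"op": "step_arm", "data": {
  "rows": [
    [0,0,-0.001,0,0,0],
    [0,0,-0.001,0,0,0],
    [0,0,-0.0005,0,0,0],
    [0,0,-0.0005,0,0,0]
  ]
}}

```text
time: 8.18
position: [0.5407, 0.1067, 0.2822]
tool_rot: [1.0, 0.007, 0.001, 0.0]
ft_force: [-1.0, -0.6, 11.7]
grip_width: 0.0003
grip_force: 6.0
```

Locked as well. On to flap1 (0.508, 0.232).

Call:
{"op": "step_arm", "data": {
  "rows": [
    [0,0,0.006,0,0,0],
    [0,0,0.03,0,0,0],
    [-0.001,0.042,0,0,0,0],
    [0,0.042,0,0,0,0],
    [0,0.041,0,0,0,0],
    [0,0,-0.012,0,0,0],
    [0,0,-0.012,0,0,0],
    [0,0,-0.005,0,0,0],
    [0,0,-0.003,0,0,0],
    [0,0,-0.001,0,0,0],
    [0,0,0,0,0,0]
  ]
}}

```text
time: 9.55
position: [0.5398, 0.2313, 0.2839]
tool_rot: [1.0, 0.006, 0.0, -0.0]
ft_force: [0.2, 0.4, -0.5]
grip_width: 0.0004
grip_force: 0.0
```

Call:
{"op": "step_arm", "data": {
  "rows": [
    [0,0,-0.001,0,0,0],
    [0,0,-0.001,0,0,0],
    [0,0,-0.0005,0,0,0],
    [0,0,-0.0005,0,0,0]
  ]
}}

```text
time: 10.05
position: [0.5399, 0.2317, 0.2812]
tool_rot: [1.0, 0.006, 0.001, -0.0]
ft_force: [-0.5, -1.3, 3.7]
grip_width: 0.0003
grip_force: 1.8
```

Call:
{"op": "step_arm", "data": {
  "rows": [
    [0,0,-0.002,0,0,0],
    [0,0,-0.002,0,0,0],
    [0,0,-0.002,0,0,0]
  ]
}}

```text
time: 10.42
position: [0.5398, 0.2317, 0.2747]
tool_rot: [1.0, 0.006, 0.0, -0.0]
ft_force: [0.7, -0.7, 3.1]
grip_width: 0.0005
grip_force: 2.0
```

Call:
{"op": "step_arm", "data": {
  "rows": [
    [0,0,-0.002,0,0,0],
    [0,0,-0.002,0,0,0],
    [0,0,-0.002,0,0,0],
    [0,0,-0.002,0,0,0],
    [0,0,-0.002,0,0,0],
    [0,0,-0.002,0,0,0],
    [0,0,-0.002,0,0,0]
  ]
}}

```text
time: 11.3
position: [0.5398, 0.2317, 0.2606]
tool_rot: [1.0, 0.006, 0.0, -0.0]
ft_force: [1.3, 0.6, 3.0]
grip_width: 0.0003
grip_force: 1.4
```

Call:
{"op": "step_arm", "data": {
  "rows": [
    [0,0,0.01,0,0,0],
    [0,0,0.025,0,0,0],
    [0,0,0.045,0,0,0],
    [0,0,0.01,0,0,0],
    [-0.035,0,0,0,0,0],
    [-0.036,0,0,0,0,0],
    [-0.036,0,0,0,0,0],
    [0,0,-0.025,0,0,0],
    [0,0,-0.02,0,0,0],
    [0,0,-0.008,0,0,0],
    [0,0,0,0,0,0]
  ]
}}

```text
time: 12.68
position: [0.4324, 0.2315, 0.2971]
tool_rot: [1.0, 0.006, -0.001, 0.0]
ft_force: [-0.4, -1.1, 1.0]
grip_width: 0.0006
grip_force: 0.0
```

Run:
```python
from h import *
c=camera("side"); cv2.imwrite("pics/s1.png",cv2.resize(c["pixels"][140:320,180:420],None,fx=3,fy=3))
o=get_obs(); print(o["time"],o["position"],o["ft_force"])
```

```text
12.725 [0.43267913 0.23162608 0.2976728 ] [ 0.02111623 -0.54052087 -0.63628508]
```

View pics/s1.png

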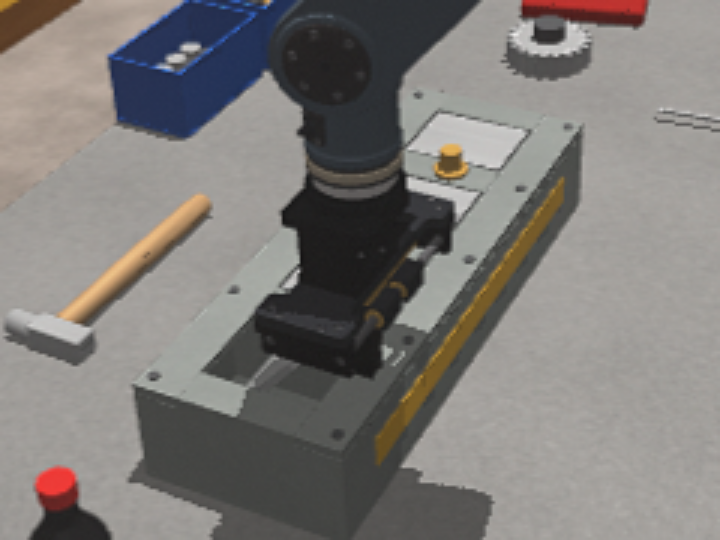

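The picture shows flap1's back opening dark (crop ~(240,370)), plate tilted, with the gripper in front of the raised edge. Now I'll push it in +x.

Call:
{"op": "step_arm", "data": {
  "rows": [
    [0.007,0,0,0,0,0],
    [0.007,0,0,0,0,0],
    [0.005,0,0,0,0,0],
    [0.005,0,0,0,0,0],
    [0.004,0,0,0,0,0],
    [0.004,0,0,0,0,0],
    [0.004,0,0,0,0,0],
    [0.004,0,0,0,0,0]
  ]
}}

```text
time: 13.72
position: [0.4693, 0.2315, 0.2974]
tool_rot: [1.0, 0.006, -0.006, 0.001]
ft_force: [-12.6, 0.8, 13.1]
grip_width: 0.0003
grip_force: 9.9
```

Call:
{"op": "step_arm", "data": {
  "rows": [
    [0.003,0,0,0,0,0],
    [0.003,0,0,0,0,0],
    [0.003,0,0,0,0,0],
    [0.002,0,0,0,0,0],
    [0,0,0,0,0,0]
  ]
}}

```text
time: 14.35
position: [0.4843, 0.2317, 0.2977]
tool_rot: [1.0, 0.006, 0.001, -0.0]
ft_force: [-1.4, 0.2, 1.7]
grip_width: 0.0005
grip_force: 0.5
```

Call:
{"op": "step_arm", "data": {
  "rows": [
    [0.0015,0,0,0,0,0],
    [0.0015,0,0,0,0,0],
    [0.001,0,0,0,0,0],
    [0.001,0,0,0,0,0]
  ]
}}

```text
time: 14.85
position: [0.4887, 0.2317, 0.2978]
tool_rot: [1.0, 0.006, 0.0, -0.0]
ft_force: [-1.2, 0.5, 1.1]
grip_width: 0.0006
grip_force: 0.9
```

Run:
```python
from h import *
c=camera("side"); cv2.imwrite("pics/s2.png",cv2.resize(c["pixels"][180:310,200:360],None,fx=4,fy=4))
```

```text
(no output)
```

View pics/s2.png

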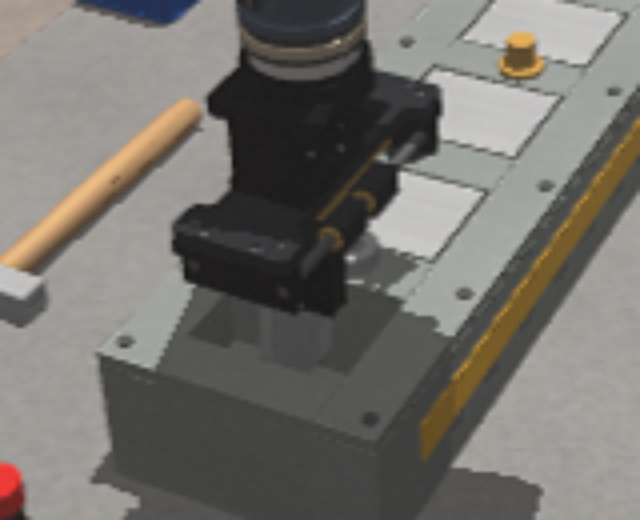

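Flap1 is standing nearly upright at crop ~(270,330); I'll keep going gently until it reaches the stop.

Call:
{"op": "step_arm", "data": {
  "rows": [
    [0.001,0,0,0,0,0],
    [0.001,0,0,0,0,0],
    [0.0005,0,0,0,0,0]
  ]
}}

```text
time: 15.28
position: [0.4904, 0.2317, 0.2976]
tool_rot: [1.0, 0.006, -0.001, 0.0]
ft_force: [-4.5, 0.3, 2.6]
grip_width: 0.0003
grip_force: 2.5
```

Call:
{"op": "step_arm", "data": {
  "rows": [
    [0.0005,0,0,0,0,0],
    [0.0005,0,0,0,0,0]
  ]
}}

```text
time: 15.52
position: [0.4908, 0.2317, 0.2976]
tool_rot: [1.0, 0.006, -0.002, 0.0]
ft_force: [-7.2, 1.1, 5.1]
grip_width: 0.0005
grip_force: 3.3
```

The force is climbing against the stop, so I'll back off straight and clear.

Call:
{"op": "step_arm", "data": {
  "rows": [
    [-0.003,0,0,0,0,0],
    [-0.012,0,0,0,0,0],
    [-0.035,0,0,0,0,0],
    [-0.01,0,0.03,0,0,0],
    [0,0,0.06,0,0,0],
    [0,-0.02,0.05,0,0,0],
    [-0.02,-0.06,0.02,0,0,0],
    [-0.01,-0.06,0.0,0,0,0],
    [0,-0.06,0.0,0,0,0],
    [0,-0.06,0.0,0,0,0],
    [0,-0.06,0.0,0,0,0],
    [0,0,0,0,0,0]
  ]
}}

```text
time: 17.02
position: [0.4036, -0.0889, 0.4569]
tool_rot: [1.0, 0.002, 0.001, 0.001]
ft_force: [0.3, 0.9, -0.3]
grip_width: 0.0005
grip_force: 0.0
```

Run:
```python
from h import *
c=camera("side"); cv2.imwrite("pics/s3.png",cv2.resize(c["pixels"][150:320,180:390],None,fx=3.5,fy=3.5))
for n in("side","top"):
    if n=="top": c=camera(n)
    for l in ("flap1","bearing","nut","bush"):
        for r in cut_out(l,n)[:4 if l=="flap1" else 1]:
            v,u=np.nonzero(r["region"]); P,d=world(c,np.c_[u,v]); P=P[d>0]
            if len(P): print(n,l,round(r["confidence"],2),np.round(np.median(P,0),3),np.round(np.percentile(P,3,0),3),np.round(np.percentile(P,97,0),3))
# upright plate points, side view
c=camera("side"); v,u=np.mgrid[150:320,180:390]; uv=np.c_[u.ravel(),v.ravel()]; P,d=world(c,uv); 
m=(d>0)&(P[:,2]>.104)&(P[:,2]<.15)&(abs(P[:,1]-.232)<.035)&(abs(P[:,0]-.508)<.04); Q=P[m]
k=np.polyfit(Q[:,2],Q[:,0],1); print(m.sum(),Q.min(0),Q.max(0),"lean deg",np.degrees(np.arctan(k[0])))
```

```text
side flap1 0.9 [0.504 0.231 0.114] [0.5   0.194 0.054] [0.508 0.273 0.147]
side flap1 0.78 [ 0.508 -0.015  0.1  ] [ 0.464 -0.052  0.097] [0.558 0.02  0.104]
side flap1 0.65 [ 0.51  -0.142  0.1  ] [ 0.467 -0.177  0.097] [ 0.56  -0.103  0.104]
side flap1 0.6 [0.505 0.107 0.1  ] [0.461 0.071 0.097] [0.553 0.143 0.103]
side nut 0.51 [0.527 0.051 0.113] [0.515 0.033 0.1  ] [0.543 0.062 0.117]
side bush 0.31 [0.527 0.049 0.113] [0.515 0.029 0.099] [0.543 0.062 0.117]
top flap1 0.78 [ 0.514 -0.018  0.099] [ 0.468 -0.056  0.094] [0.56  0.02  0.103]
top flap1 0.58 [ 0.519 -0.143  0.099] [ 0.471 -0.178  0.094] [ 0.566 -0.108  0.103]
top flap1 0.57 [0.507 0.228 0.143] [0.501 0.192 0.058] [0.516 0.264 0.148]
top flap1 0.57 [0.51  0.106 0.099] [0.463 0.069 0.092] [0.557 0.144 0.103]
top bearing 0.68 [ 0.515 -0.02   0.099] [ 0.469 -0.055  0.095] [0.559 0.017 0.103]
top nut 0.65 [0.532 0.044 0.113] [0.521 0.032 0.109] [0.544 0.056 0.117]
245 [0.49774594 0.19702861 0.1040943 ] [0.50873363 0.26639696 0.14925012] lean deg 0.06387398008898276
```

View pics/s3.png

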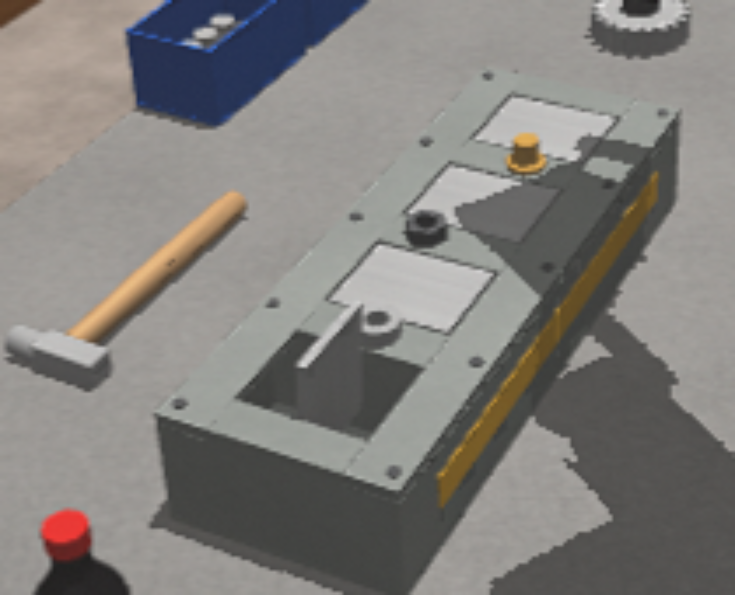

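Flap1 stands upright at crop ~(330,360). The other three flaps are shut, and the bearing, nut and bush haven't moved.

```bash
python3 -c "
from rig import hand_in; print(hand_in())"
```

```text
the job is handed in; nothing more can be done
None
```

Flap1 (leftmost) was the unlocked one: it now stands upright at its stop, the other three are shut, the loose parts I could see in the last picture had not moved, and the job is handed in.

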